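Sweep the off-cuts into the catch tray

ROBOT

A 6-joint arm with a two-finger parallel gripper is mounted at the origin on the work surface. World frame = base frame: x ahead of the robot, y to its left, z up, the work surface at z = 0. Lengths are in mm, angles in rad, forces in N, time in s.
With the tool pointing down it reaches from about 350 to 875 mm from the base axis. Payload 4.2 kg.
Tool frame: the origin (TCP) lies midway between the tips of the shut fingers; the grasp point (between the pads) lies 19 mm behind it (arm.tcp_to_grasp is the distance from the TCP to the grasp point, in mm); z points along the fingers, y is the line along which they close (so a half turn about z gives the same grasp; the last joint's range is limited). The gripper opens to 85 mm and grips with 20 to 120 N. Pads are 22 mm wide; open, the fingers measure 114 mm over their backs; the gripper's body (76 mm by 85 mm) begins 54 mm behind the grasp point. The pads swing forward as they close: fully open they stand 13 mm farther back than shut.
Start: joints at [-0.894, 0.385, 0.008, 0, -1.194, -0.259], TCP at [253.607, -571.212, 231.312] pointing down, gripper open.
Joint ranges: [-3.14, 3.14], [-1.21, 2.06], [-1.07, 1.41], [-3.16, 2.05], [-2.99, -0.16], [-3.1, 3.1]. Speed limits (rad/s): [2.79, 2.79, 3.14, 3.14, 3.14, 3.14].

INTERFACE

Orientations are given as a unit quaternion [x, y, z, w].
In Python, from bench import arm gives the robot as it stands.
- The arm moves only by the tool arm_command, never from a script. Its argument "rows" is a list of rows, each a list of 2 entries, a list of its own where there are three numbers: the shift along the tool's x, y, z as a fraction of full scale, then the turn, a rotation vector about the tool's x, y, z as a fraction of full scale. In form: [[[x, y, z], [wx, wy, wz]], ...]. A call has 1 to 5 rows; each row is the pose to reach, as a shift and turn from the pose commanded when the call began, along the tool's axes at that moment, turning the shorter way round; what a row does not reach only later rows make up. Full scale, the value 1, is 0.25 m for a shift and 180 degrees for a turn. A row lasts 1/10 s, in which the tool goes at most 50 mm and 8.59 degrees, less where a joint would pass 70% of its speed; a pose out of reach is approached as far as the arm can. A call with a number of a shift or a turn outside -1 to 1 is refused whole. A call with a gripper value outside its range is refused whole. "grip" is the opening, from 0 (shut) to 1 (fully open), set as the call begins (left out, the last holds). The fingers move at their own pace and stop on an object; the grip force is fixed at half the most. Time passes only in rows, so rows that repeat a pose let the fingers close. It gives the time, the measured TCP pose, the force, the opening and the grip force at its end, in the units of the state.
- arm.read_state(): the state, without advancing time (a new reading comes with each control period).
- arm.get_image(name): name is "scene" or "top"; returns (picture, depth): 400x640x3 uint8, blue, green, red; 400x640 float32, mm along the optical axis (not along the pixel's ray), 0 where there is no reading.
- arm.camera_info(name): a dict with "fx", "fy", "cx", "cy" (pixels), "extrinsics" (4x4, takes a point from camera to world coordinates). Camera axes: x right, y down, z forward; pixel columns grow to the right and rows downward; lengths in mm; the calibration is good to about 2 mm. A picture is of the moment at which its call begins. camera_info takes no time and is no camera call.
- arm.job_done(): hands the job in; it is judged then, once.
Trained networks look in the newest picture that a camera, given by its name, has taken for a name from the list of things; names that differ only in an ending like _2 or _b are one class to them, and where a whole thing is asked for, a point or a joint stands for the part that bears it (a point fixed in the world has none). Each returns a list of dicts, best first, with "score" (0 to 1); they miss things now and then, are a little off and sometimes report something else, mostly with a low value. They report only what shows in the picture. A call takes as long as a camera call.
- arm.spot_in(camera, query): "position" ([column, row] in pixels, amid what is visible of it).
The state is a dict: "clock": time; "joints": joint angles; "joint_vel": joint speeds; "joint_efforts": joint torques, N m; "position": TCP position; "ee_rot": TCP orientation; "contact_force": force on the tool from outside, world axes, zero at the start; "wrist_torque": the same for the moment, N m; "gripper_width": finger opening in mm; "grasp_force": force on a finger pad.
Only numpy, scipy, OpenCV 4.12 (cv2) and the standard library are available. Lean on these libraries where they do the work, as an engineer would, in place of code of your own. Each camera call takes 0.05 s, during which the arm holds its last target. There are 200 camera calls.

TASK

Clear the craft table: with the fingertips, push the three flat wooden off-cuts (the round, the six-sided and the rectangular one) along the table through the open mouth of the three-sided wooden tray, so that all three lie flat and completely inside it. Slide them steadily, without picking any up or flicking it across the table, and leave the two peg dolls, the paint pot and the water cup standing where they are.

Things in the scene. Friction and masses are not known exactly. Their poses are not given: they have to be found in the camera images.
- tray: fixed three-sided wooden tray: walls 30 mm high, 12 mm thick, inside 200 mm wide, 110 mm deep, lined with brown card flush with the table (no step). Fourth side: open mouth, facing roughly the robot's right. Origin: middle of the mouth edge, at table height. y axis points from the mouth into the tray (back wall's inner face at +110 mm), x along the mouth (side walls' inner faces at +-100 mm).
- disc_center (a point): round wooden off-cut, a flat disc 44 mm across and 14 mm thick, bare pale wood, about 18 g. Loose, lies flat on the table and slides on it. This point is its centre, half-way up, 7 mm above the table.
- hexagon_center (a point): six-sided wooden off-cut, 40 mm across flats (46 mm across corners) and 14 mm thick, bare pale wood, about 17 g. Loose, lies flat on the table and slides on it. This point is its centre, half-way up, 7 mm above the table.
- block_center (a point): rectangular wooden off-cut, 44 mm (its x axis) by 36 mm (its y axis) and 14 mm thick, bare pale wood, about 19 g. Loose, lies flat on the table and slides on it. This point is its centre, half-way up, 7 mm above the table.
- disc: the same disc off-cut; this origin is the centre of its under side, on the table.
- hexagon: the same hexagon off-cut; this origin is the centre of its under side, on the table.
- block: the same block off-cut; this origin is the centre of its under side, on the table.
- doll_plain: bystander: bare wooden peg doll standing upright, 29 mm across at the foot and 62 mm tall, loose and light; its under side (origin) rests on the table; it must stay standing where it is.
- doll_painted: bystander: peg doll of the same size with purple body and dark green head, standing upright, loose and light; its under side (origin) rests on the table; it must stay standing where it is.
- paint_pot: bystander: small orange paint pot, 40 mm across and 45 mm tall, loose; its under side (origin) rests on the table; it must stay standing where it is.
- water_cup: bystander: clear water cup for brushes, 72 mm across the rim and 75 mm tall, loose; its under side (origin) rests on the table; it must stay standing where it is.

How it is judged:
By the outcome, as a careful person would: the job done as asked, in the order asked, and still so for the second after the job is handed in, with the robot touching nothing.
It also fails if it takes over 72 s, if anything falls off the work surface, if the arm or the gripper's body presses on something with over 40 N, if the wrist force passes 120 N, or if a joint passes its speed limit or range.

## Working session

There is one attempt and no reset: what is moved stays moved. The work goes in short steps, Python scripts to look and compute and a tool call to move; the robot and the scene stay as the last step left them, time stands still between calls to the robot, and variables do not carry over. Pictures are saved under pics/ and viewed, at most 10 in all, crops included, and the job is handed in when it is done.

Besides the shell and the picture viewer there is one more tool, called after "Request:" as name(argument=value, ...), one argument or row to a line, values as JSON. arm_command: Moves the arm, as the interface text tells. Shift numbers are shares of 0.25 m and turn numbers shares of 180 degrees, none past 1 either way. Its arguments: {"type":"object","properties":{"rows":{"type":"array","items":{"type":"array"}},"grip":{"type":"number"}},"required":["rows"]}

```bash
mkdir -p pics; cat > h.py <<'E'
import numpy as np, cv2
from bench import arm
from scipy.spatial.transform import Rotation as R
def ray(cam,u,v,z):
    c=arm.camera_info(cam);T=np.array(c["extrinsics"])
    d=T[:3,:3]@np.array([(u-c["cx"])/c["fx"],(v-c["cy"])/c["fy"],1]);o=T[:3,3]
    return o+d*(z-o[2])/d[2]
E
python3 - <<'E'
from h import *
for n in ["top","scene"]:
    im,d=arm.get_image(n);cv2.imwrite(f"pics/{n}0.png",im);np.save(f"{n}0.npy",d)
    print(n,np.round(np.array(arm.camera_info(n)["extrinsics"]),2).tolist())
    for q in ["tray","disc","hexagon","block","doll_plain","doll_painted","paint_pot","water_cup"]:
        print(q,[(np.round(r["position"]).tolist(),round(r["score"],2),np.round(ray(n,*r["position"],14)).tolist()[:2]) for r in arm.spot_in(n,q)[:3]])
s=arm.read_state();print(s)
E
```

```text
top [[0.02, -1.0, 0.06, 553.24], [-1.0, -0.02, 0.02, -123.3], [-0.02, -0.06, -1.0, 977.64], [0.0, 0.0, 0.0, 1.0]]
tray [([172.0, 240.0], 0.97, [511.0, 206.0])]
disc [([378.0, 220.0], 0.76, [562.0, -216.0]), ([398.0, 283.0], 0.57, [435.0, -258.0])]
hexagon [([294.0, 178.0], 0.66, [645.0, -43.0])]
block [([322.0, 264.0], 0.78, [469.0, -103.0])]
doll_plain [([396.0, 286.0], 0.78, [429.0, -254.0])]
doll_painted [([378.0, 149.0], 0.57, [709.0, -213.0])]
paint_pot [([271.0, 112.0], 0.79, [780.0, 9.0])]
water_cup [([468.0, 176.0], 0.67, [656.0, -398.0])]
scene [[0.78, 0.47, -0.42, 1019.23], [0.63, -0.57, 0.53, -639.22], [0.01, -0.68, -0.73, 793.84], [0.0, 0.0, 0.0, 1.0]]
tray [([382.0, 127.0], 0.86, [506.0, 221.0])]
disc [([287.0, 241.0], 0.89, [570.0, -217.0]), ([366.0, 213.0], 0.73, [652.0, -50.0])]
hexagon [([367.0, 211.0], 0.59, [650.0, -43.0])]
block [([290.0, 187.0], 0.75, [468.0, -98.0]), ([430.0, 226.0], 0.56, [780.0, 9.0]), ([366.0, 212.0], 0.43, [649.0, -48.0])]
doll_plain [([232.0, 212.0], 0.76, [421.0, -234.0])]
doll_painted [([343.0, 268.0], 0.56, [703.0, -198.0])]
paint_pot [([432.0, 224.0], 0.63, [781.0, 14.0]), ([291.0, 187.0], 0.63, [469.0, -95.0])]
water_cup [([258.0, 308.0], 0.79, [636.0, -369.0])]
{'clock': 0.9, 'joints': array([-8.94412152e-01,  3.84629554e-01,  7.89733816e-03, -1.83590502e-05,
       -1.19400615e+00, -2.58606264e-01]), 'joint_vel': array([-0.00023398,  0.00089239, -0.00122811, -0.00189224, -0.00042097,
       -0.00062266]), 'joint_efforts': array([-1.42802896e-04, -3.92072868e+01,  1.88617909e+01,  4.19065297e+00,
       -3.16013820e-04, -6.58935775e-06]), 'position': array([ 253.59802003, -571.20454939,  231.3508678 ]), 'ee_rot': array([-2.07369831e-01,  9.78262619e-01, -2.20220841e-05,  2.06788118e-05]), 'contact_force': array([-0.32831416,  0.2334776 , -0.40465639]), 'wrist_torque': array([0.0394938 , 0.01359687, 0.01231422]), 'grasp_force': 0.0, 'gripper_width': 85.22598183400001}
```

View pics/top0.png

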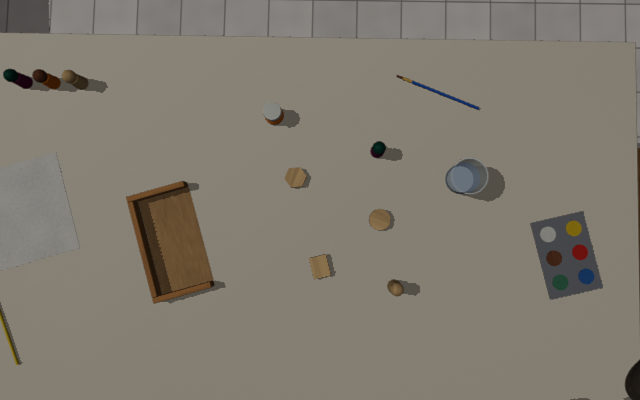

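View pics/scene0.png

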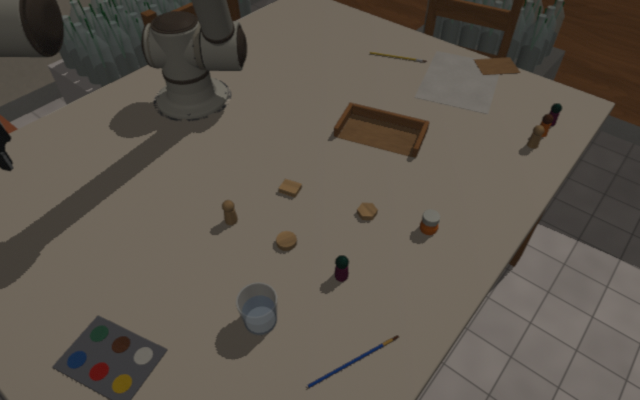

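The top view shows the tray at about (172,240) with its mouth to the right. The disc is at (380,220), the hexagon at (296,177) and the block at (320,267). The dolls are at (378,150) and (396,287), the pot at (273,113) and the cup at (465,180). Next I'll measure them from the depth.

```bash
cat >> h.py <<'E'
def hmap(cam,d):
    c=arm.camera_info(cam);T=np.array(c["extrinsics"]);v,u=np.mgrid[:400,:640]
    P=np.stack([(u-c["cx"])/c["fx"]*d,(v-c["cy"])/c["fy"]*d,d],-1)@T[:3,:3].T+T[:3,3]
    P[d==0]=np.nan; return P
def blobs(P,lo,hi,box=(300,880,-480,320),mn=25):
    m=(P[...,2]>lo)&(P[...,2]<hi)&(P[...,0]>box[0])&(P[...,0]<box[1])&(P[...,1]>box[2])&(P[...,1]<box[3])
    n,l,s,_=cv2.connectedComponentsWithStats(m.astype(np.uint8))
    return [P[l==i] for i in range(1,n) if s[i,4]>=mn]
E
python3 - <<'E'
from h import *
d=np.load("top0.npy");P=hmap("top",d)
t=P[230:300,420:520,2];print("table z",np.nanmedian(t),np.nanstd(t))
for b in blobs(P,7,100):
    xy=b[:,:2].astype(np.float32);r=cv2.minAreaRect(xy)
    print(len(b),np.round(xy.mean(0)),"zmax",round(np.percentile(b[:,2],95)),"rect",np.round(r[0]),np.round(r[1]),round(r[2],1))
    if len(b)>700:
        print("box",np.round(cv2.boxPoints(r)).tolist())
im=cv2.imread("pics/top0.png");cv2.imwrite("pics/crop.png",cv2.resize(im[100:310,120:420],None,fx=2.65,fy=2.65,interpolation=cv2.INTER_CUBIC))
E
```

```text
table z -0.13295422347255226 1.7474681802733858
349 [773.   3.] zmax 47 rect [775.   4.] [38. 37.] 62.3
195 [ 702. -209.] zmax 61 rect [ 704. -211.] [26. 26.] 44.3
1238 [ 652. -386.] zmax 75 rect [ 651. -383.] [70. 71.] 29.9
box [[603.0, -370.0], [638.0, -431.0], [699.0, -396.0], [664.0, -335.0]]
328 [647. -44.] zmax 16 rect [646. -43.] [40. 44.] 6.2
1814 [503. 234.] zmax 32 rect [509. 209.] [224. 124.] 17.0
box [[383.0, 236.0], [420.0, 117.0], [634.0, 183.0], [598.0, 301.0]]
360 [ 564. -219.] zmax 16 rect [ 564. -219.] [42. 42.] 47.0
384 [465. -98.] zmax 16 rect [465. -98.] [44. 36.] 15.3
206 [ 431. -248.] zmax 61 rect [ 429. -250.] [25. 27.] 3.5
```

View pics/crop.png

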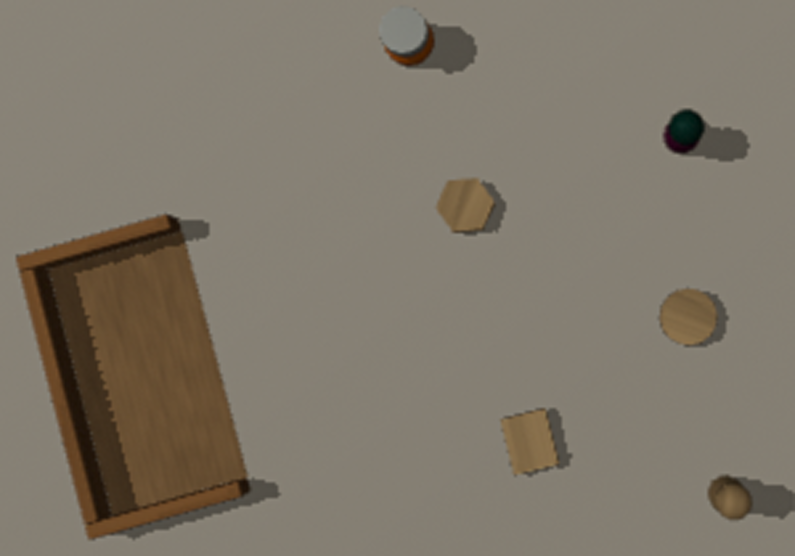

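```bash
cat >> h.py <<'E'
A=np.radians(16);O=np.array([527,150.]);TX=np.array([np.cos(A),np.sin(A)]);TY=np.array([-np.sin(A),np.cos(A)])
def w(xt,yt): return O+xt*TX+yt*TY
def t(p): return np.round([(np.array(p)-O)@TX,(np.array(p)-O)@TY],1)
def go(xy,z,head):  # tool -x along heading (deg, world angle)
    s=arm.read_state();q=R.from_quat(s["ee_rot"]);a=np.radians(head+180)
    X=np.array([np.cos(a),np.sin(a),0]);Z=np.array([0,0,-1.]);G=R.from_matrix(np.stack([X,np.cross(Z,X),Z],1))
    sh=q.inv().apply(np.array([*xy,z])-s["position"])/250;rv=(q.inv()*G).as_rotvec()/np.pi
    print("t",round(s["clock"],2),"pos",np.round(s["position"],1),"tray",t(s["position"][:2]),"shift",np.round(sh,3),"turn",np.round(rv,4),"F",np.round(s["contact_force"],1),"w",round(s["gripper_width"],1))
E
python3 - <<'E'
from h import *
for n,p in dict(disc=(564,-219),hexa=(647,-43),block=(465,-98),plain=(429,-250),cup=(651,-383),painted=(703,-210),pot=(774,4)).items(): print(n,t(p))
go((571,-273),120,97.3)
E
```

```text
disc [ -66.1 -364.9]
hexa [  62.2 -218.6]
block [-128.  -221.3]
plain [-204.5 -357.5]
cup [ -27.7 -546.5]
painted [  70.  -394.6]
pot [ 197.2 -208.4]
t 0.9 pos [ 253.6 -571.2  231.4] tray [-461.6 -617.9] shift [-1.644  0.575  0.445] turn [-0.     -0.     -0.4076] F [-0.3  0.2 -0.4] w 85.2
```

Request:
arm_command(
  rows=[
    [[-0.18,0.06,0.02],[0,0,-0.04]],
    [[-0.36,0.12,0.04],[0,0,-0.08]],
    [[-0.54,0.18,0.06],[0,0,-0.12]],
    [[-0.7,0.24,0.08],[0,0,-0.16]],
    [[-0.85,0.29,0.1],[0,0,-0.2]],
  ],
  grip=0.3,
)

```text
clock: 1.4
position: [419.7, -417.2, 206.4]
ee_rot: [-0.502, 0.865, -0.0, 0.0]
contact_force: [0.2, -0.0, 0.9]
gripper_width: 26.2
grasp_force: 0.0
```

```bash
python3 -c "
from h import *
go((571,-273),120,97.3)"
```

```text
t 1.4 pos [ 419.7 -417.2  206.4] tray [-259.5 -515.6] shift [-0.801 -0.24   0.346] turn [-1.000e-04 -0.000e+00 -2.057e-01] F [ 0.2 -0.   0.9] w 26.2
```

Request:
arm_command(
  rows=[
    [[-0.17,-0.05,0.07],[0,0,-0.04]],
    [[-0.34,-0.1,0.14],[0,0,-0.08]],
    [[-0.51,-0.15,0.21],[0,0,-0.12]],
    [[-0.68,-0.2,0.28],[0,0,-0.16]],
    [[-0.8,-0.24,0.346],[0,0,-0.206]],
  ],
)

```text
clock: 1.9
position: [572.3, -273.6, 119.2]
ee_rot: [0.752, -0.66, 0.0, -0.0]
contact_force: [-0.3, -0.5, 1.1]
gripper_width: 25.0
grasp_force: 0.0
```

```bash
python3 -c "
from h import *
go((571,-273),4,97.3)"
```

```text
t 1.9 pos [ 572.3 -273.6  119.2] tray [ -73.2 -419.7] shift [-0.003  0.005  0.461] turn [-0.0002 -0.0001  0.0008] F [-0.3 -0.5  1.1] w 25.0
```

Request:
arm_command(
  rows=[
    [[0,0.005,0.14],[0,0,0.001]],
    [[0,0.005,0.28],[0,0,0.001]],
    [[0,0.005,0.4],[0,0,0.001]],
    [[0,0.005,0.45],[0,0,0.001]],
    [[0,0.005,0.46],[0,0,0.001]],
  ],
)

```text
clock: 2.4
position: [568.5, -275.7, 3.3]
ee_rot: [0.748, -0.664, -0.001, 0.001]
contact_force: [0.4, 0.2, -0.5]
gripper_width: 25.6
grasp_force: 0.0
```

```bash
python3 - <<'E'
from h import *
go((511.9,186.6),4,97.3)
im,d=arm.get_image("scene");im2,d2=arm.get_image("top")
a=cv2.resize(im[190:310,220:380],(640,480),interpolation=2)
cv2.imwrite("pics/fork.png",a)
E
```

```text
t 2.4 pos [ 568.5 -275.7    3.3] tray [ -77.5 -420.7] shift [-1.863e+00  4.000e-03 -1.000e-03] turn [ 0.001   0.0003 -0.0025] F [ 0.4  0.2 -0.5] w 25.6
```

View pics/fork.png

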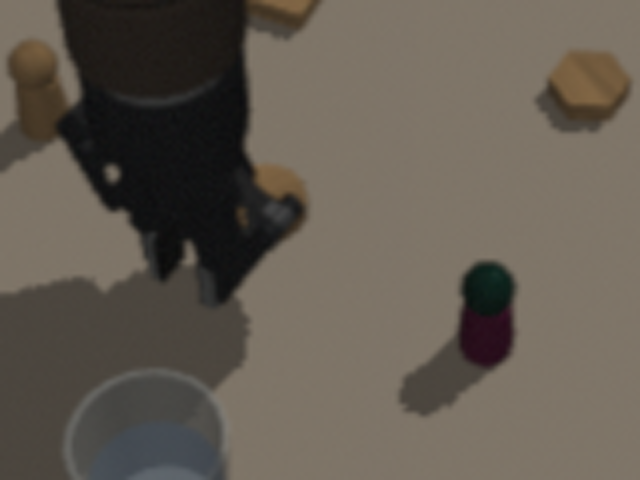

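The fork's fingertips at (160,270) and (215,295) sit behind the disc at (275,195), well clear of the doll and the cup. Pushing now.

Request:
arm_command(
  rows=[
    [[-0.04,0.004,0],[0,0,-0.002]],
    [[-0.08,0.004,0],[0,0,-0.002]],
    [[-0.115,0.004,0],[0,0,-0.002]],
    [[-0.145,0.004,0],[0,0,-0.002]],
    [[-0.18,0.004,0],[0,0,-0.002]],
  ],
)

```text
clock: 3.0
position: [563.1, -230.4, 5.3]
ee_rot: [0.75, -0.661, 0.0, -0.0]
contact_force: [0.9, -0.2, 0.1]
gripper_width: 25.3
grasp_force: 0.1
```

Request:
arm_command(
  rows=[
    [[-0.04,0,0],[0,0,0]],
    [[-0.085,0,0],[0,0,0]],
    [[-0.13,0,0],[0,0,0]],
    [[-0.175,0,0],[0,0,0]],
    [[-0.215,0,0],[0,0,0]],
  ],
)

```text
clock: 3.5
position: [556.0, -176.9, 4.8]
ee_rot: [0.75, -0.661, -0.0, 0.0]
contact_force: [-0.2, 0.3, 0.6]
gripper_width: 25.6
grasp_force: 0.2
```

```bash
python3 - <<'E'
from h import *
im,d=arm.get_image("top")
print([(round(r["score"],2),np.round(ray("top",*r["position"],14)[:2])) for r in arm.spot_in("top","disc")])
im,d=arm.get_image("scene")
print([(round(r["score"],2),np.round(ray("scene",*r["position"],14)[:2])) for r in arm.spot_in("scene","disc")])
go((511.9,186.6),4,97.3)
cv2.imwrite("pics/p1.png",np.hstack([cv2.resize(im[120:270,220:380],(640,600),interpolation=2)]))
E
```

```text
[(0.2, array([ 472., -104.]))]
[]
t 3.7 pos [ 556.3 -177.6    4.8] tray [ -62.2 -323. ] shift [-1.468 -0.007  0.003] turn [ 0.     -0.     -0.0004] F [-0.8  1.3 -0.3] w 25.5
```

View pics/p1.png

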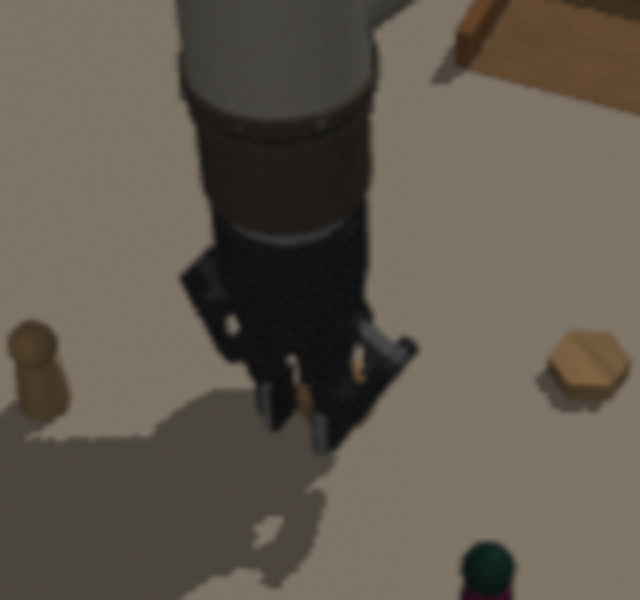

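The disc shows between the fingertips at about (300,400), so it is caged. Continuing.

Request:
arm_command(
  rows=[
    [[-0.04,-0.001,0.003],[0,0,0]],
    [[-0.09,-0.002,0.003],[0,0,0]],
    [[-0.14,-0.003,0.003],[0,0,0]],
    [[-0.19,-0.004,0.003],[0,0,0]],
    [[-0.235,-0.005,0.003],[0,0,0]],
  ],
)

```text
clock: 4.2
position: [549.9, -118.2, 4.1]
ee_rot: [0.75, -0.661, -0.0, 0.0]
contact_force: [0.3, -0.1, 0.2]
gripper_width: 25.5
grasp_force: 0.0
```

Request:
arm_command(
  rows=[
    [[-0.045,0,0],[0,0,0]],
    [[-0.09,0,0],[0,0,0]],
    [[-0.14,0,0],[0,0,0]],
    [[-0.19,0,0],[0,0,0]],
    [[-0.235,0,0],[0,0,0]],
  ],
)

```text
clock: 4.7
position: [542.5, -60.1, 4.1]
ee_rot: [0.75, -0.661, -0.0, 0.0]
contact_force: [-0.3, 0.4, 0.1]
gripper_width: 25.6
grasp_force: 0.0
```

Request:
arm_command(
  rows=[
    [[-0.045,0,0],[0,0,0]],
    [[-0.09,0,0],[0,0,0]],
    [[-0.14,0,0],[0,0,0]],
    [[-0.19,0,0],[0,0,0]],
    [[-0.235,0,0],[0,0,0]],
  ],
)

```text
clock: 5.2
position: [535.2, -1.8, 4.1]
ee_rot: [0.75, -0.661, -0.0, 0.0]
contact_force: [-0.8, 0.1, -0.4]
gripper_width: 25.8
grasp_force: 0.0
```

```bash
python3 - <<'E'
from h import *
go((511.9,186.6),4,97.3)
im,d=arm.get_image("scene")
cv2.imwrite("pics/p2.png",cv2.resize(im[60:240,270:462],(640,600),interpolation=2))
E
```

```text
t 5.2 pos [535.2  -1.8   4.1] tray [ -34.  -148.2] shift [-0.76  -0.002  0.   ] turn [ 0.      0.     -0.0005] F [-0.8  0.1 -0.4] w 25.8
```

View pics/p2.png

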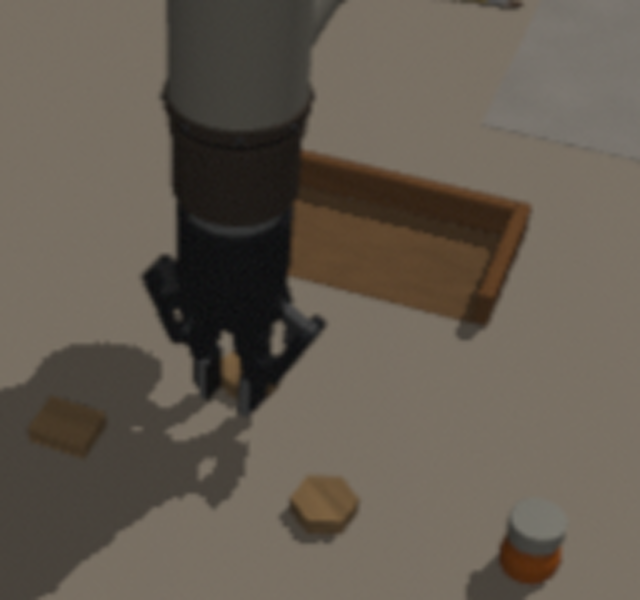

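The disc is still caged between the tips at about (235,370), and the hexagon and block are untouched. Another 190 mm to go.

Request:
arm_command(
  rows=[
    [[-0.04,-0.001,0],[0,0,0]],
    [[-0.09,-0.002,0],[0,0,0]],
    [[-0.14,-0.002,0],[0,0,0]],
    [[-0.19,-0.002,0],[0,0,0]],
    [[-0.235,-0.002,0],[0,0,0]],
  ],
)

```text
clock: 5.75
position: [528.4, 56.6, 4.1]
ee_rot: [0.75, -0.661, 0.0, -0.0]
contact_force: [-0.5, 0.7, 0.0]
gripper_width: 25.3
grasp_force: 0.1
```

Request:
arm_command(
  rows=[
    [[-0.045,0,0],[0,0,0]],
    [[-0.09,0,0],[0,0,0]],
    [[-0.14,0,0],[0,0,0]],
    [[-0.19,0,0],[0,0,0]],
    [[-0.235,0,0],[0,0,0]],
  ],
)

```text
clock: 6.25
position: [521.0, 114.8, 4.1]
ee_rot: [0.75, -0.661, 0.0, -0.0]
contact_force: [-0.0, -0.2, 0.7]
gripper_width: 25.6
grasp_force: 0.1
```

Request:
arm_command(
  rows=[
    [[-0.045,0,0],[0,0,0]],
    [[-0.09,0,0],[0,0,0]],
    [[-0.13,0,0],[0,0,0]],
    [[-0.165,0,0],[0,0,0]],
    [[-0.195,0,0],[0,0,0]],
  ],
)

```text
clock: 6.75
position: [514.9, 162.8, 4.0]
ee_rot: [0.75, -0.661, -0.0, 0.0]
contact_force: [-0.4, -0.3, 0.7]
gripper_width: 25.8
grasp_force: 0.1
```

```bash
python3 - <<'E'
from h import *
go((511.9,186.6),4,97.3)
E
```

```text
t 6.75 pos [514.9 162.8   4. ] tray [-8.1 15.7] shift [-0.096  0.     0.   ] turn [ 0.     -0.     -0.0005] F [-0.4 -0.3  0.7] w 25.8
```

Request:
arm_command(
  rows=[
    [[-0.03,0,0],[0,0,0]],
    [[-0.06,0,0],[0,0,0]],
    [[-0.08,0,0],[0,0,0]],
    [[-0.095,0,0],[0,0,0]],
    [[-0.095,0,0],[0,0,0]],
  ],
)

```text
clock: 7.25
position: [512.1, 186.0, 4.1]
ee_rot: [0.75, -0.661, 0.0, -0.0]
contact_force: [-0.8, 0.0, -0.6]
gripper_width: 25.4
grasp_force: 0.0
```

Request:
arm_command(
  rows=[
    [[0.03,0,0],[0,0,0]],
    [[0.08,0,0],[0,0,0]],
    [[0.13,0,-0.02],[0,0,0]],
    [[0.18,0,-0.15],[0,0,0]],
    [[0.25,0,-0.33],[0,0,0]],
  ],
)

```text
clock: 7.75
position: [518.3, 121.2, 85.6]
ee_rot: [0.75, -0.662, -0.001, 0.003]
contact_force: [1.4, -0.1, -0.2]
gripper_width: 25.5
grasp_force: 0.0
```

```bash
python3 - <<'E'
from h import *
go(w(62,-218.6-26.6-28),90,106)
E
```

```text
t 7.75 pos [518.3 121.2  85.6] tray [-16.3 -25.3] shift [ 0.932 -0.462 -0.018] turn [ 0.0019 -0.0006 -0.0492] F [ 1.4 -0.1 -0.2] w 25.5
```

Request:
arm_command(
  rows=[
    [[0.15,-0.08,-0.018],[0,0,-0.02]],
    [[0.33,-0.17,-0.018],[0,0,-0.049]],
    [[0.51,-0.26,-0.018],[0.001,0,-0.049]],
    [[0.69,-0.35,-0.018],[0.002,0,-0.049]],
    [[0.86,-0.43,-0.018],[0.002,0,-0.049]],
  ],
)

```text
clock: 8.25
position: [653.9, -79.7, 91.6]
ee_rot: [0.798, -0.602, 0.002, -0.002]
contact_force: [1.4, 1.5, -0.5]
gripper_width: 25.4
grasp_force: 0.0
```

```bash
python3 - <<'E'
from h import *
im,d=arm.get_image("top");P=hmap("top",d)
for b in blobs(P,7,100,box=(350,800,-300,320)):
    xy=b[:,:2].astype(np.float32);r=cv2.minAreaRect(xy)
    if len(b)<3000: print(len(b),np.round(r[0]),t(r[0]),np.round(r[1]),round(r[2]),"z",round(np.percentile(b[:,2],95)))
for q in ["disc","hexagon"]: print(q,[(round(r["score"],2),t(ray("top",*r["position"],14)[:2])) for r in arm.spot_in("top",q)])
go(w(62,-218.6-26.6-28),4,106)
E
```

```text
159 [781.   9.] [ 205.3 -205.8] [23. 35.] 45 z 47
196 [ 704. -211.] [  71.  -395.6] [26. 26.] 44 z 61
81 [633. -38.] [  49.6 -210.1] [39. 13.] 72 z 16
51 [589. 292.] [ 98.7 119.8] [12. 25.] 84 z 32
384 [465. -98.] [-128.3 -221.5] [44. 36.] 16 z 16
114 [421. 134.] [-106.3   13.8] [12. 32.] 17 z 32
207 [ 429. -250.] [-204.1 -357.2] [25. 27.] 3 z 61
disc []
hexagon [(0.63, array([  47.9, -208. ]))]
t 8.4 pos [653.6 -80.4  90.5] tray [  58.2 -256.4] shift [ 0.067 -0.014  0.346] turn [-0.0019 -0.0001 -0.0018] F [ 0.1  0.6 -0.4] w 25.8
```

Request:
arm_command(
  rows=[
    [[0.067,-0.014,0.05],[-0.002,0,-0.002]],
    [[0.067,-0.014,0.18],[-0.002,0,-0.002]],
    [[0.067,-0.014,0.28],[-0.002,0,-0.002]],
    [[0.067,-0.014,0.335],[-0.002,0,-0.002]],
    [[0.067,-0.014,0.345],[-0.002,0,-0.002]],
  ],
)

```text
clock: 8.9
position: [660.2, -91.1, 3.2]
ee_rot: [0.801, -0.599, -0.001, 0.001]
contact_force: [0.4, 0.1, 0.2]
gripper_width: 25.7
grasp_force: 0.0
```

```bash
python3 - <<'E'
from h import *
go(w(62,67-26.6),4,106)
E
```

```text
t 8.9 pos [660.2 -91.1   3.2] tray [  61.6 -268.5] shift [-1.235 -0.01  -0.003] turn [0.0013 0.0001 0.0022] F [0.4 0.1 0.2] w 25.7
```

Request:
arm_command(
  rows=[
    [[-0.03,0,-0.003],[0.001,0,0.002]],
    [[-0.065,0,-0.003],[0.001,0,0.002]],
    [[-0.095,-0.001,-0.003],[0.001,0,0.002]],
    [[-0.125,-0.001,-0.003],[0.001,0,0.002]],
    [[-0.16,-0.001,-0.003],[0.001,0,0.002]],
  ],
)

```text
clock: 9.4
position: [651.2, -51.9, 6.4]
ee_rot: [0.799, -0.602, 0.002, -0.002]
contact_force: [0.8, 0.1, 0.6]
gripper_width: 26.0
grasp_force: 0.1
```

Request:
arm_command(
  rows=[
    [[-0.04,0,0],[0,0,0]],
    [[-0.085,0,0],[0,0,0]],
    [[-0.13,0,0],[0,0,0]],
    [[-0.175,0,0],[0,0,0]],
    [[-0.215,0,0],[0,0,0]],
  ],
)

```text
clock: 9.9
position: [635.8, -0.1, 5.5]
ee_rot: [0.799, -0.602, 0.001, -0.001]
contact_force: [-0.2, -0.5, -0.2]
gripper_width: 26.0
grasp_force: 0.1
```

```bash
python3 - <<'E'
from h import *
go(w(62,67-26.6),4,106)
im,d=arm.get_image("scene")
cv2.imwrite("pics/p3.png",cv2.resize(im[60:240,290:482],(640,600),interpolation=2))
E
```

```text
t 9.9 pos [ 6.358e+02 -1.000e-01  5.500e+00] tray [  63.2 -174.2] shift [-0.859  0.004  0.006] turn [-0.001  -0.0001  0.0002] F [-0.2 -0.5 -0.2] w 26.0
```

View pics/p3.png

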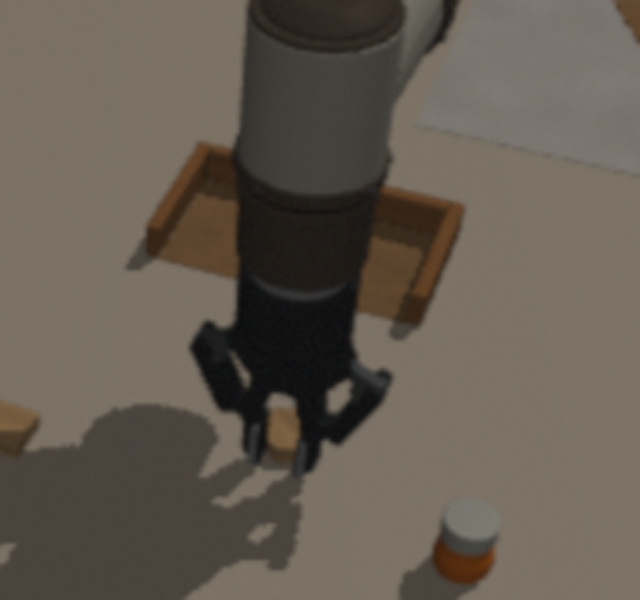

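The hexagon's rear corner sits between the tips at about (283,437). Continuing.

Request:
arm_command(
  rows=[
    [[-0.04,0,0.005],[-0.001,0,0]],
    [[-0.09,0,0.005],[-0.001,0,0]],
    [[-0.14,0,0.005],[-0.001,0,0]],
    [[-0.185,0,0.005],[-0.001,0,0]],
    [[-0.23,0.001,0.005],[-0.001,0,0]],
  ],
)

```text
clock: 10.45
position: [619.7, 55.1, 4.3]
ee_rot: [0.799, -0.602, 0.0, 0.0]
contact_force: [-0.3, 0.7, -0.7]
gripper_width: 25.7
grasp_force: 0.0
```

Request:
arm_command(
  rows=[
    [[-0.045,0,0],[0,0,0]],
    [[-0.09,0,0],[0,0,0]],
    [[-0.135,0,0],[0,0,0]],
    [[-0.185,0,0],[0,0,0]],
    [[-0.23,0,0],[0,0,0]],
  ],
)

```text
clock: 10.95
position: [603.9, 110.4, 4.3]
ee_rot: [0.799, -0.602, 0.0, 0.0]
contact_force: [0.4, 0.4, -0.2]
gripper_width: 25.6
grasp_force: 0.1
```

Request:
arm_command(
  rows=[
    [[-0.045,0,0],[0,0,0]],
    [[-0.09,0,0],[0,0,0]],
    [[-0.135,0,0],[0,0,0]],
    [[-0.18,0,0],[0,0,0]],
    [[-0.22,0,0],[0,0,0]],
  ],
)

```text
clock: 11.45
position: [588.7, 163.1, 4.2]
ee_rot: [0.799, -0.602, 0.0, 0.0]
contact_force: [-0.4, 0.1, -0.1]
gripper_width: 25.7
grasp_force: 0.1
```

```bash
python3 - <<'E'
from h import *
go(w(62,67-26.6),4,106)
E
```

```text
t 11.45 pos [588.7 163.1   4.2] tray [62.9 -4.4] shift [-0.179  0.004  0.001] turn [ 0.     -0.0002  0.0001] F [-0.4  0.1 -0.1] w 25.7
```

Request:
arm_command(
  rows=[
    [[-0.045,0,0],[0,0,0]],
    [[-0.09,0,0],[0,0,0]],
    [[-0.13,0,0],[0,0,0]],
    [[-0.16,0,0],[0,0,0]],
    [[-0.178,0,0],[0,0,0]],
  ],
)

```text
clock: 11.95
position: [576.5, 205.8, 4.2]
ee_rot: [0.799, -0.601, 0.0, 0.0]
contact_force: [-0.0, -0.4, -0.6]
gripper_width: 25.3
grasp_force: 0.1
```

Request:
arm_command(
  rows=[
    [[0,0,0],[0,0,0]],
    [[0.04,0,0],[0,0,0]],
    [[0.1,0,0],[0,0,0]],
    [[0.17,0,-0.1],[0,0,0]],
    [[0.25,0,-0.28],[0,0,0]],
  ],
)

```text
clock: 12.45
position: [591.7, 141.8, 71.4]
ee_rot: [0.798, -0.602, -0.002, 0.004]
contact_force: [1.0, 0.3, -0.0]
gripper_width: 25.6
grasp_force: 0.0
```

```bash
python3 - <<'E'
from h import *
go(w(-189,-221),95,16)
E
```

```text
t 12.45 pos [591.7 141.8  71.4] tray [ 59.9 -25.7] shift [ 0.782  0.996 -0.084] turn [ 0.0018 -0.0027  0.4996] F [ 1.   0.3 -0. ] w 25.6
```

Request:
arm_command(
  rows=[
    [[0.1,0.1,-0.084],[0,0,0.04]],
    [[0.22,0.25,-0.084],[0.001,-0.001,0.08]],
    [[0.33,0.4,-0.084],[0.001,-0.002,0.12]],
    [[0.45,0.55,-0.084],[0.002,-0.002,0.16]],
    [[0.56,0.7,-0.084],[0.002,-0.003,0.2]],
  ],
)

```text
clock: 12.95
position: [462.5, -40.7, 95.4]
ee_rot: [-0.571, 0.821, 0.002, 0.005]
contact_force: [0.0, -0.0, 0.5]
gripper_width: 25.5
grasp_force: 0.0
```

```bash
python3 - <<'E'
from h import *
go(w(-189,-221),85,16)
E
```

```text
t 12.95 pos [462.5 -40.7  95.4] tray [-114.5 -165.6] shift [0.356 0.109 0.038] turn [0.0006 0.0036 0.298 ] F [ 0.  -0.   0.5] w 25.5
```

Request:
arm_command(
  rows=[
    [[0.08,0.03,0.01],[0,0,0.045]],
    [[0.16,0.05,0.02],[0,0.001,0.09]],
    [[0.24,0.07,0.03],[0,0.002,0.135]],
    [[0.31,0.09,0.038],[0,0.003,0.18]],
    [[0.356,0.109,0.038],[0.001,0.003,0.225]],
  ],
)

```text
clock: 13.45
position: [406.9, -114.2, 84.6]
ee_rot: [-0.251, 0.968, -0.001, 0.001]
contact_force: [-0.3, -0.2, 0.5]
gripper_width: 25.3
grasp_force: 0.0
```

```bash
python3 - <<'E'
from h import *
im,d=arm.get_image("top");P=hmap("top",d)
for b in blobs(P,7,24,box=(350,800,-300,320)):
    xy=b[:,:2].astype(np.float32);r=cv2.minAreaRect(xy)
    if 60<len(b)<3000: print(len(b),np.round(r[0]),t(r[0]),np.round(r[1]),round(r[2]),"z",round(np.percentile(b[:,2],95)))
for q in ["disc","hexagon","block"]: print(q,[(round(r["score"],2),t(ray("top",*r["position"],14)[:2])) for r in arm.spot_in("top",q)])
go(w(-189,-221),4,16)
E
```

```text
70 [768.  -0.] [ 190.4 -210.9] [21. 38.] 32 z 21
399 [524. 250.] [24.3 96.8] [ 98. 239.] 79 z 23
342 [567. 230.] [60.3 65.5] [39. 44.] 2 z 16
365 [507. 213.] [-2.3 66.1] [41. 44.] 2 z 16
385 [465. -98.] [-128.2 -221.5] [44. 36.] 16 z 16
disc [(0.76, array([-6. , 68.4]))]
hexagon [(0.7, array([62. , 64.2]))]
block [(0.76, array([-127.6, -223.6]))]
t 13.65 pos [ 408.5 -112.9   85. ] tray [-186.4 -220.1] shift [ 0.012 -0.     0.324] turn [-0.0006  0.0011  0.0756] F [ 0.4  0.1 -0.1] w 25.8
```

Disc and hexagon are both at 66 mm depth, clear of the walls. Next I push the block sideways until it lines up with its lane.

Request:
arm_command(
  rows=[
    [[0.012,0,0.1],[0,0,0.04]],
    [[0.012,0,0.2],[0,0.001,0.076]],
    [[0.012,0,0.27],[0,0.001,0.076]],
    [[0.012,0,0.315],[0,0.001,0.076]],
    [[0.012,0,0.324],[0,0.001,0.076]],
  ],
)

```text
clock: 14.15
position: [405.9, -113.5, 2.6]
ee_rot: [-0.139, 0.99, -0.001, -0.001]
contact_force: [0.0, -0.9, -0.5]
gripper_width: 25.6
grasp_force: 0.0
```

```bash
python3 - <<'E'
from h import *
go(w(-62-33,-221.5),4,16)
E
```

```text
t 14.15 pos [ 405.9 -113.5    2.6] tray [-189.1 -219.9] shift [-0.376 -0.006 -0.006] turn [-0.0004 -0.0009 -0.0001] F [ 0.  -0.9 -0.5] w 25.6
```

Request:
arm_command(
  rows=[
    [[-0.035,-0.004,-0.005],[0,-0.001,0]],
    [[-0.07,-0.006,-0.005],[0,-0.001,0]],
    [[-0.1,-0.006,-0.005],[0,-0.001,0]],
    [[-0.13,-0.006,-0.005],[0,-0.001,0]],
    [[-0.165,-0.006,-0.005],[0,-0.001,0]],
  ],
)

```text
clock: 14.65
position: [446.9, -103.6, 5.4]
ee_rot: [-0.138, 0.99, -0.001, 0.002]
contact_force: [0.0, 0.6, 0.7]
gripper_width: 25.6
grasp_force: 0.1
```

Request:
arm_command(
  rows=[
    [[-0.045,0,0],[0,0,0]],
    [[-0.09,0,0],[0,0,0]],
    [[-0.135,0,0],[0,0,0]],
    [[-0.175,0,0],[0,0,0]],
    [[-0.21,0,0],[0,0,0]],
  ],
)

```text
clock: 15.15
position: [497.6, -89.2, 5.1]
ee_rot: [-0.138, 0.99, -0.001, 0.001]
contact_force: [-0.2, -0.4, 1.2]
gripper_width: 25.6
grasp_force: 0.1
```

Request:
arm_command(
  rows=[
    [[0,0,0],[0,0,0]],
    [[0.04,0,0],[0,0,0]],
    [[0.09,0,-0.01],[0,0,0]],
    [[0.13,0,-0.12],[0,0,0]],
    [[0.15,0.02,-0.28],[0,0,0]],
  ],
)

```text
clock: 15.65
position: [454.3, -95.9, 73.8]
ee_rot: [-0.137, 0.991, -0.0, -0.003]
contact_force: [0.3, 0.0, -0.3]
gripper_width: 25.8
grasp_force: 0.0
```

```bash
python3 - <<'E'
from h import *
im,d=arm.get_image("top");P=hmap("top",d)
for b in blobs(P,7,24,box=(400,600,-250,100)):
    xy=b[:,:2].astype(np.float32);r=cv2.minAreaRect(xy)
    if 60<len(b): print(len(b),np.round(r[0]),t(r[0]),np.round(r[1]),round(r[2]))
print([(round(r["score"],2),t(ray("top",*r["position"],14)[:2])) for r in arm.spot_in("top","block")])
go(w(-62,-221.5-29-28),75,106)
E
```

```text
380 [530. -80.] [ -60.7 -221.4] [44. 36.] 16
[(0.92, array([ -58.7, -225.5]))]
t 15.75 pos [459.7 -95.1  79.3] tray [-132.3 -217.1] shift [-0.282 -0.245  0.021] turn [-0.0036  0.0019 -0.5007] F [ 0.5  0.7 -0. ] w 25.3
```

Request:
arm_command(
  rows=[
    [[-0.05,-0.06,0],[0,0,-0.045]],
    [[-0.1,-0.13,0],[0,0,-0.09]],
    [[-0.17,-0.19,0],[0,0,-0.135]],
    [[-0.24,-0.245,0],[0,0,-0.18]],
    [[-0.287,-0.245,0],[0,0,-0.225]],
  ],
)

```text
clock: 16.25
position: [544.5, -135.6, 74.9]
ee_rot: [-0.474, 0.881, -0.001, 0.001]
contact_force: [-0.3, 0.3, 0.2]
gripper_width: 25.7
grasp_force: 0.0
```

Request:
arm_command(
  rows=[
    [[0,0,0],[0,0,-0.045]],
    [[0,0,0],[0,0,-0.09]],
    [[0,0,0],[0,0,-0.135]],
    [[0,0,0],[0,0,-0.18]],
    [[0,0,0],[0,0,-0.225]],
  ],
)

```text
clock: 16.75
position: [542.9, -134.5, 74.8]
ee_rot: [0.75, -0.662, 0.001, -0.0]
contact_force: [0.1, -0.5, -0.0]
gripper_width: 25.8
grasp_force: 0.0
```

```bash
python3 - <<'E'
from h import *
go(w(-61,-278.5),4,106)
E
```

```text
t 16.75 pos [ 542.9 -134.5   74.8] tray [ -63.2 -277.8] shift [ 0.001 -0.009  0.283] turn [-0.0004 -0.0003 -0.0493] F [ 0.1 -0.5 -0. ] w 25.8
```

Request:
arm_command(
  rows=[
    [[0,-0.009,0.08],[0,0,-0.04]],
    [[0,-0.009,0.16],[0,0,-0.05]],
    [[0,-0.009,0.23],[0,0,-0.05]],
    [[0,-0.009,0.27],[0,0,-0.05]],
    [[0,-0.009,0.28],[0,0,-0.05]],
  ],
)

```text
clock: 17.25
position: [545.4, -134.2, 4.1]
ee_rot: [0.798, -0.603, 0.0, 0.0]
contact_force: [-0.4, 0.4, -0.1]
gripper_width: 25.2
grasp_force: 0.0
```

```bash
python3 - <<'E'
from h import *
go(w(-62,65-29),4,106)
E
```

```text
t 17.25 pos [ 545.4 -134.2    4.1] tray [ -60.7 -278.3] shift [-1.257e+00  1.000e-02 -1.000e-03] turn [ 0.0001 -0.0002 -0.0011] F [-0.4  0.4 -0.1] w 25.2
```

Request:
arm_command(
  rows=[
    [[-0.035,0,0],[0,0,-0.001]],
    [[-0.07,0,0],[0,0,-0.001]],
    [[-0.1,0.001,0],[0,0,-0.001]],
    [[-0.13,0.001,0],[0,0,-0.001]],
    [[-0.165,0.001,0],[0,0,-0.001]],
  ],
)

```text
clock: 17.75
position: [535.8, -93.6, 5.8]
ee_rot: [0.799, -0.602, 0.002, -0.001]
contact_force: [1.2, -1.1, -0.1]
gripper_width: 25.8
grasp_force: 0.1
```

Request:
arm_command(
  rows=[
    [[-0.04,0,0],[0,0,0]],
    [[-0.085,0,0],[0,0,0]],
    [[-0.13,0,0],[0,0,0]],
    [[-0.175,0,0],[0,0,0]],
    [[-0.22,0,0],[0,0,0]],
  ],
)

```text
clock: 18.25
position: [520.2, -40.6, 5.2]
ee_rot: [0.799, -0.602, 0.001, -0.001]
contact_force: [-0.0, 0.3, -1.0]
gripper_width: 25.0
grasp_force: 0.1
```

Request:
arm_command(
  rows=[
    [[-0.045,0,0],[0,0,0]],
    [[-0.09,0,0],[0,0,0]],
    [[-0.135,0,0],[0,0,0]],
    [[-0.18,0,0],[0,0,0]],
    [[-0.22,0,0],[0,0,0]],
  ],
)

```text
clock: 18.75
position: [505.0, 12.2, 5.1]
ee_rot: [0.799, -0.602, 0.001, -0.001]
contact_force: [-0.0, 0.0, 0.1]
gripper_width: 25.2
grasp_force: 0.1
```

```bash
python3 - <<'E'
from h import *
go(w(-62,65-29),4,106)
im,d=arm.get_image("scene")
cv2.imwrite("pics/p4.png",cv2.resize(im[60:240,270:462],(640,600),interpolation=2))
E
```

```text
t 18.75 pos [505.   12.2   5.1] tray [ -59.1 -126.4] shift [-0.649  0.011  0.003] turn [-0.0009 -0.0005  0.0002] F [-0.   0.   0.1] w 25.2
```

View pics/p4.png

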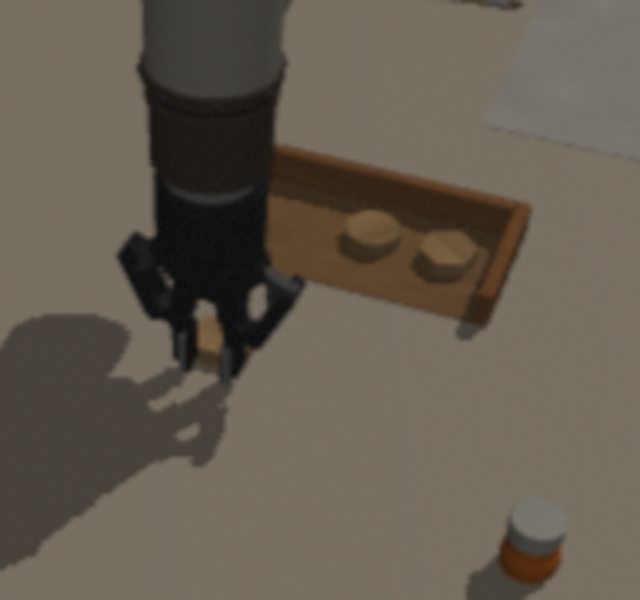

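The block is squarely against the fingers at (210,340), and the disc (372,235) and hexagon (447,253) lie in the tray. 162 mm remain.

Request:
arm_command(
  rows=[
    [[-0.04,0.001,0.003],[0,0,0]],
    [[-0.085,0.002,0.003],[0,0,0]],
    [[-0.13,0.003,0.003],[0,0,0]],
    [[-0.175,0.004,0.003],[0,0,0]],
    [[-0.22,0.005,0.003],[0,0,0]],
  ],
)

```text
clock: 19.3
position: [488.6, 64.8, 4.3]
ee_rot: [0.799, -0.602, 0.001, -0.001]
contact_force: [0.0, -0.3, 0.2]
gripper_width: 25.3
grasp_force: 0.0
```

Request:
arm_command(
  rows=[
    [[-0.045,0.001,0],[0,0,0]],
    [[-0.09,0.002,0],[0,0,0]],
    [[-0.135,0.003,0],[0,0,0]],
    [[-0.18,0.004,0],[0,0,0]],
    [[-0.22,0.005,0],[0,0,0]],
  ],
)

```text
clock: 19.8
position: [472.3, 117.3, 4.2]
ee_rot: [0.799, -0.602, 0.002, -0.001]
contact_force: [-0.3, -0.2, 0.2]
gripper_width: 25.5
grasp_force: 0.1
```

Request:
arm_command(
  rows=[
    [[-0.045,0,0],[0,0,0]],
    [[-0.09,0,0],[0,0,0]],
    [[-0.135,0,0],[0,0,0]],
    [[-0.175,0,0],[0,0,0]],
    [[-0.205,0,0],[0,0,0]],
  ],
)

```text
clock: 20.3
position: [458.2, 166.6, 4.1]
ee_rot: [0.799, -0.602, 0.002, -0.001]
contact_force: [0.8, 0.3, 1.5]
gripper_width: 25.9
grasp_force: 0.1
```

Request:
arm_command(
  rows=[
    [[0,0,0],[0,0,0]],
    [[0.04,0,0],[0,0,0]],
    [[0.1,0,0],[0,0,0]],
    [[0.18,0,-0.1],[0,0,0]],
    [[0.28,0,-0.28],[0,0,0]],
  ],
)

```text
clock: 20.8
position: [475.3, 96.5, 71.1]
ee_rot: [0.799, -0.602, -0.0, 0.003]
contact_force: [2.1, 0.3, 0.7]
gripper_width: 25.6
grasp_force: 0.0
```

Request:
arm_command(
  rows=[
    [[0.14,0,-0.14],[0,0,0]],
    [[0.28,0,-0.28],[0,0,0]],
    [[0.42,0,-0.35],[0,0,0]],
    [[0.58,0,-0.4],[0,0,0]],
    [[0.7,0,-0.4],[0,0,0]],
  ],
)

```text
clock: 21.3
position: [526.3, -72.1, 175.6]
ee_rot: [0.798, -0.602, 0.003, -0.002]
contact_force: [0.8, 0.1, 0.1]
gripper_width: 25.8
grasp_force: 0.0
```

```bash
python3 - <<'E'
from h import *
im,d=arm.get_image("top");P=hmap("top",d)
for lo,hi in ((7,22),(30,100)):
  for b in blobs(P,lo,hi,box=(350,820,-450,320)):
    xy=b[:,:2].astype(np.float32);r=cv2.minAreaRect(xy)
    if 60<len(b)<3000: print(len(b),np.round(r[0]),t(r[0]),np.round(r[1]),round(r[2]),"z",round(np.percentile(b[:,2],95)))
go((500,0),170,106)
cv2.imwrite("pics/end.png",im)
E
```

```text
68 [768.  -0.] [ 190.4 -210.8] [20. 38.] 31 z 20
112 [564. 259.] [65.8 94.8] [65. 38.] 17 z 21
338 [567. 230.] [60.4 65.9] [39. 44.] 1 z 16
276 [776.   4.] [ 199.3 -208.7] [36. 35.] 28 z 47
157 [ 705. -211.] [  71.4 -396.1] [25. 25.] 47 z 62
1189 [ 651. -384.] [ -28.3 -547.1] [70. 71.] 47 z 75
165 [ 429. -250.] [-204.2 -357.9] [25. 25.] 4 z 62
t 21.35 pos [526.5 -74.6 174.3] tray [ -62.4 -215.8] shift [-0.316  0.021  0.016] turn [-0.0016 -0.001  -0.0014] F [ 2.  -1.5 -0.1] w 25.6
```

View pics/end.png

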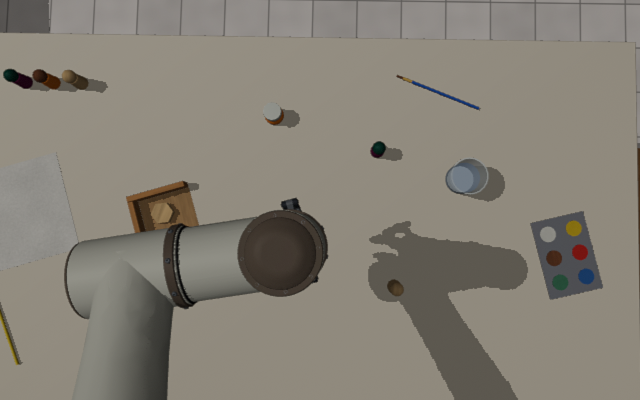

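The bystanders have not moved, and the hexagon shows in the tray at (163,212). The arm hides the disc and block, so I'll move it aside and check.

Request:
arm_command(
  rows=[
    [[0.18,0,-0.04],[0,0,0]],
    [[0.36,0,-0.08],[0,0,0]],
    [[0.54,0,-0.12],[0,0,0]],
    [[0.72,0,-0.16],[0,0,0]],
    [[0.88,0,-0.2],[0,0,0]],
  ],
)

```text
clock: 21.85
position: [585.0, -283.6, 223.4]
ee_rot: [0.798, -0.602, 0.001, -0.0]
contact_force: [1.2, 0.4, 0.0]
gripper_width: 25.7
grasp_force: 0.0
```

Request:
arm_command(
  rows=[
    [[0,0,0],[0,0,0]],
    [[0,0,0],[0,0,0]],
    [[0,0,0],[0,0,0]],
  ],
)

```text
clock: 22.15
position: [584.8, -280.2, 222.8]
ee_rot: [0.799, -0.602, 0.001, -0.0]
contact_force: [0.5, 0.1, -0.4]
gripper_width: 25.4
grasp_force: 0.0
```

```bash
python3 - <<'E'
from h import *
im,d=arm.get_image("top");P=hmap("top",d)
for b in blobs(P,9,19,box=(350,820,-100,320)):
    xy=b[:,:2].astype(np.float32);r=cv2.minAreaRect(xy)
    if 60<len(b)<3000: print(len(b),np.round(r[0]),t(r[0]),np.round(r[1]),round(r[2]),"z",round(np.percentile(b[:,2],95)))
print(arm.read_state()["clock"])
cv2.imwrite("pics/end2.png",cv2.resize(im[150:320,110:310],None,fx=3,fy=3,interpolation=2))
E
```

```text
193 [494. 256.] [ -2.4 110.7] [200.   4.] 17 z 18
336 [567. 230.] [60.4 65.8] [39. 45.] 1 z 16
358 [507. 213.] [-2.2 66.1] [41. 44.] 2 z 16
386 [448. 193.] [-63.9  62.7] [44. 37.] 17 z 16
22.2
```

View pics/end2.png

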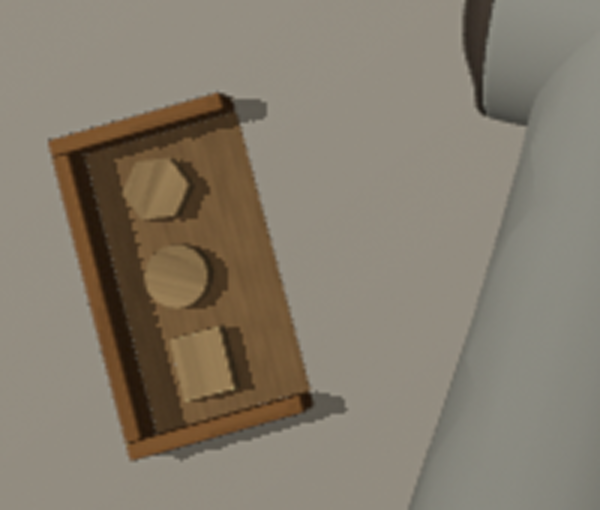

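All three lie flat and well inside the tray, at (157,188), (178,276) and (203,362) in the crop, so I'm handing the job in.

```bash
python3 -c "
from bench import arm
print(arm.job_done())"
```

```text
the job is handed in; nothing more can be done
None
```

The disc, hexagon and block were slid into the tray and lie flat, fully inside it; in the last top views the dolls, pot and cup stood where they were, and I handed the job in at about 22 s.

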